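# Fit the belt rollers and hold the sprung tensioner back

## Task

Fit the two belt rollers into the idler block of the sander's belt drive, the large roller in the wide bore and the small one in the narrow bore, each pushed or dropped fully home and let go. Then take the sprung tensioner arm by its upright post and push it back past the click of its pawl, and finish while still holding it there with the gripper against its spring, so that I can slip the belt on. Do not disturb the mallet, the chisel or the wood offcut.

Things in the scene. Friction and masses are not known exactly. Their poses are not given: they have to be found in the camera images.
- roller_large: Large belt roller, bare metal, about 0.18 kg: cylinder 44 mm in diameter, 36 mm high, with a spindle 20 mm in diameter, 24 mm long below it. It starts spindle down in a fixed wooden holder block (64 x 64 x 34 mm), its shoulder on the block's top, 34 mm above the bench; which holder stands where varies. Origin: centre of the spindle's lower end; z up its axis.
- roller_small: Small belt roller, bare metal, about 0.10 kg: cylinder 30 mm in diameter, 36 mm high, with a spindle 14 mm in diameter, 24 mm long below it. It starts spindle down in a fixed wooden holder block (64 x 64 x 34 mm), its shoulder on the block's top, 34 mm above the bench; which holder stands where varies. Origin: centre of the spindle's lower end; z up its axis.
- drive_base: Belt drive, fixed to the bench: grey plate 180 mm (x) by 340 mm (y -195 to +145), 12 mm thick. Origin on the bench; x points to its back, away from the robot; z up. Idler block: 70 (x) by 150 mm (y), centred at x 20, y 70 mm, top 46 mm above the bench. The tensioner arm swings on the -y half; the pawl slides in a guide (46 mm high) at the -y edge, x 10 mm.
- bore_wide (a point): Centre of the mouth of the wide bore, in the idler block's top face: bore 24 mm in diameter, 27 mm deep, 2 mm chamfer. The roller's shoulder rests on the top face when fully home (spindle end then 24 mm below this point).
- bore_narrow (a point): Centre of the mouth of the narrow bore, in the idler block's top face: bore 18 mm in diameter, 27 mm deep, 2 mm chamfer; same depth and seat as the wide one.
- pivot (a point): On the tensioner arm's vertical pivot axis, 46 mm above the bench.
- post_top (a point): Centre of the top of the upright round steel post on the tensioner arm, 115 mm from the pivot axis: 16 mm in diameter, from the arm's top face (40 mm above the bench) up to 102 mm. A 30 mm idler wheel sits on the arm 55 mm from the pivot, top 54 mm above the bench.
- tension_arm (a joint): Arm angle (rad): 0 at rest, swung to the front; grows as the post is pushed to the back, anticlockwise from above; 0.5 = along the base's -y; stop at 0.80. Spring force at the post: about 3 N at rest, 8 N at the stop. Its nose rides over the sprung pawl from 0.44 to 0.56 (the click, 2 to 3 N more); past it beyond 0.57. It does not latch: let go, it springs back.
- mallet: Bystander: wooden mallet lying on the bench beyond the work, 240 mm long, head 60 x 110 x 60 mm. Origin under its middle, x along the handle towards the head.
- chisel: Bystander: chisel with wooden handle lying on the bench beyond the work, 210 mm long, 26 mm thick. Origin under its middle, x towards the blade.
- offcut: Bystander: offcut of wood 130 x 60 x 28 mm lying on the bench beyond the work. Origin: centre of its underside.

How it is judged:
By the outcome, as a careful person would: the job done as asked, in the order asked, and still so for the second after the job is handed in, while the arm keeps its last pose, push and grip.
It also fails if it takes over 64 s, if anything falls off the work surface, if the arm or the gripper's body presses on something with over 40 N, if the wrist force passes 120 N, or if a joint passes its speed limit or range.

## Robot

A 6-joint arm with a two-finger parallel gripper is mounted at the origin on the work surface. World frame = base frame: x ahead of the robot, y to its left, z up, the work surface at z = 0. Lengths are in m, angles in rad, forces in N, time in s.
With the tool pointing down it reaches from about 0.4 to 0.825 m from the base axis. Payload 7 kg.
Tool frame: the origin (TCP) lies at the centre of the arm's flange, where the gripper is bolted on; the fingertips stand 178 mm ahead of it and the grasp point (between the pads) lies 159 mm ahead of it; x points along the fingers, z is the direction in which the jaws open and shut, and the axes are right-handed (so a half turn about x gives the same grasp; the last joint's range is limited). The gripper opens to 88 mm and grips with 3 to 60 N. Pads are 19 mm wide; open, the fingers measure 130 mm over their backs; the gripper's body (78 mm by 193 mm) begins 47 mm behind the grasp point.
Start: joints at [-1.038, 0.359, 0.012, 0, -1.224, -0.288], TCP at [0.164, -0.655, 0.405] pointing down, gripper open.
Joint ranges: [-3.07, 3.07], [-1.43, 2.12], [-1.02, 1.25], [-3.03, 1.67], [-3.05, -0], [-3.03, 3.03]. Speed limits (rad/s): [2.39, 2.39, 3.01, 3.14, 3.14, 3.14].

## Interface

Orientations are given as [roll, pitch, yaw] about the fixed x, y, z axes, in that order (R = Rz(yaw) Ry(pitch) Rx(roll)).
In Python, from station import telemetry, optics, job_done, finder gives the robot as it stands.
- The arm moves only by the tool play_rows, never from a script. Its argument "steps" is a list of rows, each an object of numbers: "gripper": the opening, from 0 (shut) to 1 (fully open); "tx", "ty", "tz": the shift along the tool's x, y, z in units of 25 mm (1.0 is 25 mm); "ax", "ay", "az": the turn, a rotation vector about the tool's x, y, z in units of 6 degrees (1.0 is 6 degrees). In form: [{"gripper": .., "tx": .., "ty": .., "tz": .., "ax": .., "ay": .., "az": ..}, ...]. A call has 1 to 20 rows; each row shifts and turns the commanded pose from where the row before left it, along the tool's axes as they then stand; what a row does not reach is not made up. A row lasts 1/12 s, in which the tool goes at most 41.7 mm and 7.16 degrees, less where a joint would pass 70% of its speed; a pose out of reach is approached as far as the arm can. A call is refused whole if a number of a shift passes 1 or a number of a turn 1, either way. A call with a gripper value outside its range is refused whole. The fingers move at their own pace and stop on an object; "newtons" is the grip in N (left out, the last holds). Time passes only in rows, so rows that do not move let the fingers close. It gives the time, the measured TCP pose, the force and the opening at its end, in the units of the state.
- telemetry.get_state(): the state, without advancing time (a new reading comes with each control period).
- optics.grab_frame(name): name is "scene" or "top" or "wrist"; returns the picture (400x640x3 uint8, red, green, blue); there is no depth.
- optics.calibration(name): a dict with "fx", "fy", "cx", "cy" (pixels), "T" (4x4, takes a point from camera to world coordinates); the wrist camera has in their place "mount" (4x4, takes a point from camera to tool coordinates, whose origin is the TCP and whose axes are the tool frame's). Camera axes: x right, y down, z forward; pixel columns grow to the right and rows downward; lengths in m; the calibration is good to about 2 mm. A picture is of the moment at which its call begins: read the wrist's pose just before it. calibration takes no time and is no camera call.
- job_done(): hands the job in, once; it reports no verdict.
Trained networks look in the newest picture that a camera, given by its name, has taken for a name from the list of things; names that differ only in an ending like _2 or _b are one class to them, and where a whole thing is asked for, a point or a joint stands for the part that bears it (a point fixed in the world has none). Each returns a list of dicts, best first, with "confidence" (0 to 1); they miss things now and then, are a little off and sometimes report something else, mostly with a low value. They report only what shows in the picture. A call takes as long as a camera call.
- finder.look_for(query, camera): "extent" ([left, top, right, bottom] in pixels, round what is visible of it).
- finder.silhouettes(query, camera): "pixels" (400x640 bool, what is visible of it) and "extent" ([left, top, right, bottom] in pixels, round what is visible of it).
- finder.pinpoint(query, camera): "location" ([row, column] in pixels: a listed point, or the origin of a listed thing).
The state is a dict: "t": time; "q": joint angles; "qd": joint speeds; "joint_efforts": joint torques, N m; "eef_pos": TCP position; "ee_rot": TCP orientation; "force": force on the tool from outside, world axes, zero at the start; "moment": the same for the moment, N m; "width": finger opening in m.
Only numpy, scipy, OpenCV 4.12 (cv2) and the standard library are available. Lean on these libraries where they do the work, as an engineer would, in place of code of your own. Each camera call takes 0.05 s, during which the arm holds its last target.

## Working session

There is one attempt and no reset: what is moved stays moved. The work goes in short steps, Python scripts to look and compute and a tool call to move; the robot and the scene stay as the last step left them, time stands still between calls to the robot, and variables do not carry over. Pictures are saved under pics/ and viewed, and the job is handed in when it is done.

Besides the shell and the picture viewer there is one more tool, called after "Emit:" by a JSON object that holds its "name" and its "arguments", one argument or row to a line. play_rows: Moves the arm, as the interface text tells. Its arguments: {"type":"object","properties":{"steps":{"type":"array"},"newtons":{"type":"number"}},"required":["steps"]}

```bash
mkdir -p pics; ls
python3 - <<'E'
from station import telemetry, optics, finder
import cv2
s=telemetry.get_state(); print({k:(s[k] if not hasattr(s[k],'round') else s[k]) for k in s})
for c in ["scene","top"]:
    im=optics.grab_frame(c); cv2.imwrite(f"pics/{c}0.png",im[:,:,::-1])
    k=optics.calibration(c); print(c,k)
print(optics.calibration("wrist"))
for c in ["top","scene"]:
    for n in ["roller_large","roller_small","bore_wide","bore_narrow","pivot","post_top","drive_base"]:
        r=finder.pinpoint(n,c); print(c,n,[(x['confidence'],x['location']) for x in r[:2]])
print(telemetry.get_state()['t'])
E
```

```text
pics
{'t': 0.0, 'q': array([-1.03789820e+00,  3.59412030e-01,  1.10577395e-02, -3.42973407e-04,
       -1.22409579e+00, -2.88084839e-01]), 'qd': array([-0.00030036, -0.00025926, -0.00100111, -0.00130593, -0.00020337,
       -0.00159806]), 'joint_efforts': array([-7.30754782e-04, -5.82714629e+01,  2.93044639e+01,  6.99710861e+00,
        6.94994713e-03, -2.15672098e-04]), 'eef_pos': array([ 0.16354649, -0.65469208,  0.40370698]), 'ee_rot': array([0.09556736, 1.56911142, 1.91106017]), 'force': array([0.32669655, 0.15398649, 0.31596877]), 'moment': array([-0.03508976,  0.02651551,  0.00605302]), 'width': 0.08720688480121987}
scene {'fx': 411.45042150956453, 'fy': 411.45042150956453, 'cx': 317.8081019610488, 'cy': 202.025058758578, 'T': array([[-0.76060875,  0.44645882, -0.47132668,  1.06887703],
       [ 0.64907764,  0.53764883, -0.53817465,  0.54305945],
       [ 0.01313542, -0.71526796, -0.69872684,  0.75571233],
       [ 0.        ,  0.        ,  0.        ,  1.        ]])}
top {'fx': 456.4056126076614, 'fy': 456.4056126076614, 'cx': 322.54778084155265, 'cy': 205.07141448729044, 'T':
[... 575 characters left out ...]
9085845e-05,
         7.23298323e-04],
       [ 0.00000000e+00,  0.00000000e+00,  0.00000000e+00,
         1.00000000e+00]])}
top roller_large []
top roller_small [(0.69, [226.2, 223.2])]
top bore_wide [(0.91, [246.0, 367.5])]
top bore_narrow [(0.81, [253.1, 394.2])]
top pivot [(0.98, [254.5, 416.9])]
top post_top [(0.7, [279.2, 457.8])]
top drive_base []
scene roller_large [(0.74, [249.3, 373.8])]
scene roller_small [(0.63, [276.3, 434.8])]
scene bore_wide [(0.65, [164.1, 295.9]), (0.57, [170.0, 319.2])]
scene bore_narrow [(0.73, [158.8, 297.9])]
scene pivot [(0.66, [147.0, 287.0])]
scene post_top [(0.76, [108.9, 278.9]), (0.72, [160.8, 298.4])]
scene drive_base [(0.91, [165.7, 297.2])]
0.8
```

View pics/scene0.png

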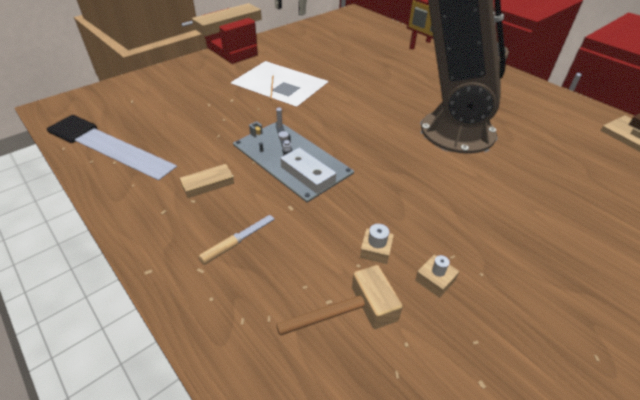

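View pics/top0.png

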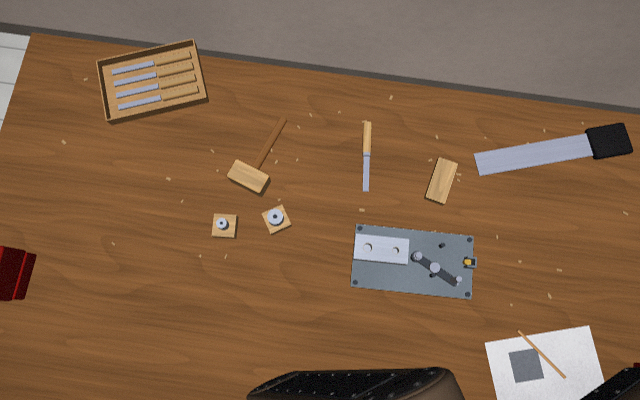

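The scene shows the drive at about (295,160) with two bores at (298,159) and (319,170). The large roller is at (378,235) and the small one at (441,265). In the top view, the large roller is at (276,217), the small at (222,224), the bores at (368,247) and (395,250), and the post at (459,279).

```bash
cat > h.py <<'E'
import numpy as np, cv2
from scipy.spatial.transform import Rotation as Ro
from station import telemetry, optics, finder
def T_cam(c,s=None):
    k=optics.calibration(c)
    if c!="wrist": return k,k["T"]
    s=s or telemetry.get_state()
    T=np.eye(4); T[:3,:3]=Ro.from_euler('xyz',s['ee_rot']).as_matrix(); T[:3,3]=s['eef_pos']
    return k,T@k["mount"]
def px2w(c,rc,z,s=None):
    k,T=T_cam(c,s); d=np.array([(rc[1]-k['cx'])/k['fx'],(rc[0]-k['cy'])/k['fy'],1]); d=T[:3,:3]@d; o=T[:3,3]
    return o+d*(z-o[2])/d[2]
def w2px(c,p,s=None):
    k,T=T_cam(c,s); q=T[:3,:3].T@(np.array(p)-T[:3,3]); return [k['fy']*q[1]/q[2]+k['cy'],k['fx']*q[0]/q[2]+k['cx']]
E
python3 - <<'E'
from h import *
np.set_printoptions(precision=4,suppress=True)
print("large top",px2w("top",(216.5,275.5),.07),"small",px2w("top",(223.5,221.5),.07))
for a in [(246,367.5),(253.1,394.2)]: print("bore",a,px2w("top",a,.046))
print("piv",px2w("top",(254.5,416.9),.046),"post",px2w("top",(279.2,457.8),.102))
print("corners",[px2w("top",a,.012) for a in [(225,357),(235,475),(299,471),(287,351)]])
print("scene L",px2w("scene",(231,378.5),.07),"S",px2w("scene",(260,441),.07))
print("scene bores",px2w("scene",(158.5,298),.046),px2w("scene",(172,318),.046))
im=cv2.imread("pics/top0.png"); cv2.imwrite("pics/c0.png",cv2.resize(im[205:310,200:490],None,fx=2.7,fy=2.7,interpolation=cv2.INTER_CUBIC))
E
```

```text
large top [0.5563 0.1698 0.07  ] small [0.5156 0.313  0.07  ]
bore (246, 367.5) [ 0.5156 -0.0928  0.046 ]
bore (253.1, 394.2) [ 0.5068 -0.1681  0.046 ]
piv [ 0.512  -0.2305  0.046 ] post [ 0.4555 -0.3317  0.102 ]
corners [array([ 0.5762, -0.0582,  0.012 ]), array([ 0.5965, -0.3959,  0.012 ]), array([ 0.4156, -0.398 ,  0.012 ]), array([ 0.3999, -0.0642,  0.012 ])]
scene L [0.5622 0.1718 0.07  ] S [0.5206 0.312  0.07  ]
scene bores [ 0.5205 -0.1696  0.046 ] [ 0.5153 -0.0904  0.046 ]
```

View pics/c0.png

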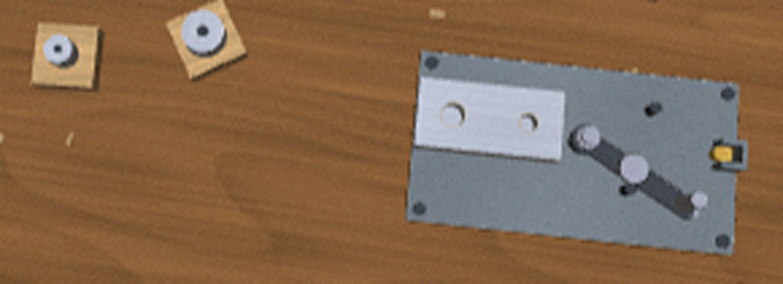

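```bash
cat >> h.py <<'E'
def go(x,y,z,head,g=True):
    """units to go; x,y,z is grasp point (159 mm ahead) ; head: heading of tool z"""
    s=telemetry.get_state(); R=Ro.from_euler('xyz',s['ee_rot']).as_matrix()
    Rt=np.column_stack([[0,0,-1],[-np.sin(head),np.cos(head),0] if 0 else [0,0,0],[np.cos(head),np.sin(head),0]]).astype(float); Rt[:,1]=np.cross(Rt[:,2],Rt[:,0])
    p=np.array([x,y,z])+[0,0,.159]
    d=p-s['eef_pos']
    rv=Ro.from_matrix(R.T@Rt).as_rotvec()
    print("now grasp",np.round(s['eef_pos']+R[:,0]*.159,4),"head",np.round(np.arctan2(R[1,2],R[0,2]),4),"t",s['t'],"w",round(s['width'],4),"F",np.round(s['force'],1))
    print("shift (tool units, current axes)",np.round(R.T@d/.025,3)," after turn axes",np.round(Rt.T@d/.025,3)," turn units",np.round(np.degrees(rv)/6,3))
E
python3 -c "
from h import *
go(.48,-.16,.246,1.624)"
```

```text
now grasp [ 0.1636 -0.6549  0.2457] head 1.8156 t 0.8 w 0.0877 F [0.5 0.3 0.1]
shift (tool units, current axes) [-1.3000e-02 -1.7077e+01  1.6137e+01]  after turn axes [-1.3000e-02 -1.3692e+01  1.9093e+01]  turn units [ 1.829 -0.     0.   ]
```

Emit:
{"name": "play_rows", "arguments": {
  "steps": [
    {"ax": 0.915,"gripper": 0.9},
    {"ax": 0.915},
    {"ty": -0.75,"tz": 1},
    {"ty": -0.75,"tz": 1},
    {"ty": -0.75,"tz": 1},
    {"ty": -0.75,"tz": 1},
    {"ty": -0.75,"tz": 1},
    {"ty": -0.75,"tz": 1},
    {"ty": -0.75,"tz": 1},
    {"ty": -0.75,"tz": 1},
    {"ty": -0.75,"tz": 1},
    {"ty": -0.75,"tz": 1},
    {"ty": -0.75,"tz": 1},
    {"ty": -0.75,"tz": 1},
    {"ty": -0.75,"tz": 1},
    {"ty": -0.75,"tz": 1},
    {"ty": -0.75,"tz": 1},
    {"ty": -0.75,"tz": 1},
    {"ty": -0.75,"tz": 1},
    {"ty": -0.75,"tz": 1}
  ]
}}

```text
invalid input
```

Emit:
{"name": "play_rows", "arguments": {
  "steps": [
    {"tz": 0.5},
    {"tz": 0.3},
    {},
    {}
  ]
}}

```text
invalid input
```

```bash
cat > look.py <<'E'
from h import *
import sys
np.set_printoptions(precision=4,suppress=True)
n=sys.argv[1]
s=telemetry.get_state(); im=optics.grab_frame("wrist"); cv2.imwrite(f"pics/{n}.png",im[:,:,::-1])
print("t",s['t'],"eef",s['eef_pos'],s['ee_rot'],"qd",s['qd'],"F",s['force'])
Z={"bore_wide":.046,"bore_narrow":.046,"pivot":.046,"post_top":.102,"roller_large":.034,"roller_small":.034}
for q in sys.argv[2:]:
    for r in finder.pinpoint(q,"wrist")[:2]: print(q,r['confidence'],r['location'],px2w("wrist",r['location'],Z[q],s))
import pickle; pickle.dump(s,open(f"pics/{n}.pkl","wb"))
E
python3 look.py w1 bore_wide bore_narrow pivot post_top
```

```text
t 0.8 eef [ 0.1636 -0.6549  0.4047] [-2.6562  1.5707 -0.8407] qd [0.0007 0.0001 0.0011 0.0017 0.0004 0.0013] F [0.4898 0.2805 0.1373]
```

View pics/w1.png

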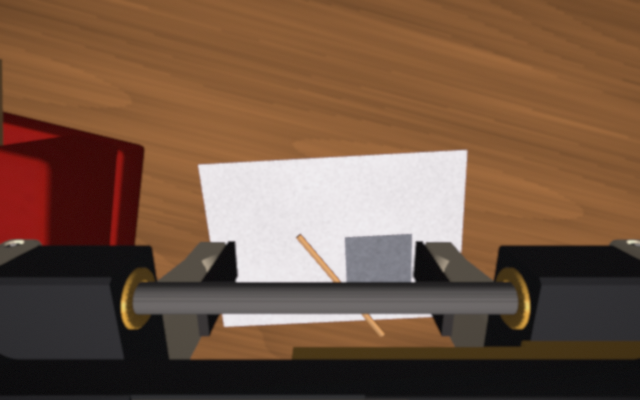

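Every row evidently needs all seven fields. The wrist view shows the fingers at rows 240-340, and the view beyond them is blocked, so I'll place the TCP further out in +x.

Emit:
{"name": "play_rows", "arguments": {
  "steps": [
    {"gripper": 0.9,"tx": 0,"ty": 0,"tz": 0,"ax": 0.915,"ay": 0,"az": 0},
    {"gripper": 0.9,"tx": 0,"ty": 0,"tz": 0,"ax": 0.915,"ay": 0,"az": 0},
    {"gripper": 0.9,"tx": 0,"ty": -0.9,"tz": 1,"ax": 0,"ay": 0,"az": 0},
    {"gripper": 0.9,"tx": 0,"ty": -0.9,"tz": 1,"ax": 0,"ay": 0,"az": 0},
    {"gripper": 0.9,"tx": 0,"ty": -0.9,"tz": 1,"ax": 0,"ay": 0,"az": 0},
    {"gripper": 0.9,"tx": 0,"ty": -0.9,"tz": 1,"ax": 0,"ay": 0,"az": 0},
    {"gripper": 0.9,"tx": 0,"ty": -0.9,"tz": 1,"ax": 0,"ay": 0,"az": 0},
    {"gripper": 0.9,"tx": 0,"ty": -0.9,"tz": 1,"ax": 0,"ay": 0,"az": 0},
    {"gripper": 0.9,"tx": 0,"ty": -0.9,"tz": 1,"ax": 0,"ay": 0,"az": 0},
    {"gripper": 0.9,"tx": 0,"ty": -0.9,"tz": 1,"ax": 0,"ay": 0,"az": 0},
    {"gripper": 0.9,"tx": 0,"ty": -0.9,"tz": 1,"ax": 0,"ay": 0,"az": 0},
    {"gripper": 0.9,"tx": 0,"ty": -0.9,"tz": 1,"ax": 0,"ay": 0,"az": 0},
    {"gripper": 0.9,"tx": 0,"ty": -0.9,"tz": 1,"ax": 0,"ay": 0,"az": 0},
    {"gripper": 0.9,"tx": 0,"ty": -0.9,"tz": 1,"ax": 0,"ay": 0,"az": 0},
    {"gripper": 0.9,"tx": 0,"ty": -0.9,"tz": 1,"ax": 0,"ay": 0,"az": 0},
    {"gripper": 0.9,"tx": 0,"ty": -0.9,"tz": 1,"ax": 0,"ay": 0,"az": 0},
    {"gripper": 0.9,"tx": 0,"ty": -0.9,"tz": 1,"ax": 0,"ay": 0,"az": 0},
    {"gripper": 0.9,"tx": 0,"ty": -0.9,"tz": 1,"ax": 0,"ay": 0,"az": 0},
    {"gripper": 0.9,"tx": 0,"ty": -0.9,"tz": 1,"ax": 0,"ay": 0,"az": 0},
    {"gripper": 0.9,"tx": 0,"ty": -0.9,"tz": 1,"ax": 0,"ay": 0,"az": 0}
  ]
}}

```text
t: 2.72
eef_pos: [0.5449, -0.1824, 0.405]
ee_rot: [-1.7, 1.57, -0.076]
force: [0.6, -0.9, 0.2]
width: 0.0785
```

Emit:
{"name": "play_rows", "arguments": {
  "steps": [
    {"gripper": 0.9,"tx": 0,"ty": -0.3,"tz": 1,"ax": 0,"ay": 0,"az": 0},
    {"gripper": 0.9,"tx": 0,"ty": 0,"tz": 0,"ax": 0,"ay": 0,"az": 0},
    {"gripper": 0.9,"tx": 0,"ty": 0,"tz": 0,"ax": 0,"ay": 0,"az": 0}
  ]
}}

```text
t: 2.97
eef_pos: [0.5507, -0.1574, 0.4046]
ee_rot: [1.435, 1.571, 3.061]
force: [-0.2, -0.2, 0.6]
width: 0.079
```

```bash
python3 look.py w2 bore_wide bore_narrow pivot post_top; python3 -c "
from h import *
go(.55,-.16,.246,1.624)"
```

```text
t 2.9667 eef [ 0.5507 -0.1574  0.4046] [1.4346 1.5706 3.0611] qd [-0.0345 -0.0082 -0.0071  0.0029 -0.001   0.0139] F [-0.1986 -0.245   0.5661]
bore_wide 0.65 [145.3, 391.8] [ 0.5141 -0.0943  0.046 ]
bore_wide 0.42 [186.6, 619.6] [0.5426 0.1372 0.046 ]
bore_narrow 0.81 [141.3, 312.5] [ 0.5144 -0.1709  0.046 ]
pivot 0.57 [129.5, 250.7] [ 0.5065 -0.2301  0.046 ]
post_top 0.7 [60.7, 96.1] [ 0.4561 -0.3347  0.102 ]
now grasp [ 0.5499 -0.1595  0.2458] head 1.6228 t 3.2167 w 0.0788 F [-0.4 -0.8  0.1]
shift (tool units, current axes) [-0.007 -0.006 -0.021]  after turn axes [-0.007 -0.006 -0.021]  turn units [-0.012 -0.001  0.002]
```

View pics/w2.png

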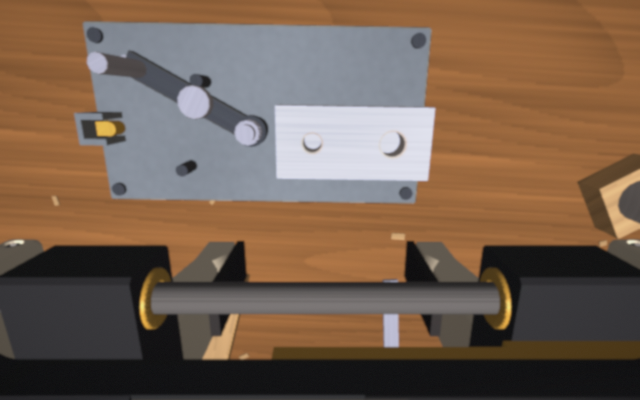

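```bash
cat > fit.py <<'E'
from h import *
import pickle
from scipy.optimize import least_squares
s=pickle.load(open("pics/w2.pkl","rb"))
im=cv2.imread("pics/w2.png")
obs=[((106,275),(-15,-5,46)),((107,434),(-15,145,46)),((181,429),(55,145,46)),((180,277),(55,-5,46)),
((22,83),(-90,-195,12)),((28,431),(-90,145,12))]
def W(p,b): c,s_=np.cos(p[2]),np.sin(p[2]); b=np.array(b)/1000; return [p[0]+c*b[0]-s_*b[1],p[1]+s_*b[0]+c*b[1],b[2]]
f=lambda p: np.ravel([np.array(w2px("wrist",W(p,b),s))-o for o,b in obs])
r=least_squares(f,[.5,-.16,.05],loss='soft_l1'); print(r.x,np.round(r.fun.reshape(-1,2),1))
for n,rc in [("wide",(144,391.5)),("narrow",(142,313))]:
    w=px2w("wrist",rc,.046,s); d=w[:2]-r.x[:2]; c,s_=np.cos(r.x[2]),np.sin(r.x[2]); print(n,w,"base frame",c*d[0]+s_*d[1],-s_*d[0]+c*d[1])
cv2.imwrite("pics/c2.png",cv2.resize(im[90:195,70:445],None,fx=2.1,fy=2.1,interpolation=cv2.INTER_CUBIC))
E
python3 fit.py
python3 -c "
from h import *
go(.62,.24,.246,1.624)"
```

```text
[ 0.49859824 -0.20170401  0.04248443] [[ 0.2 -0. ]
 [ 1.2  1.2]
 [ 0.1 -0.9]
 [-0.7 -0. ]
 [ 0.4 -2.3]
 [-0.9  1.5]]
wide [ 0.51288149 -0.09473477  0.046     ] base frame 0.01881352099704284 0.1062660839655278
narrow [ 0.51509171 -0.17034839  0.046     ] base frame 0.01781030691259219 0.03062681715581878
now grasp [ 0.5499 -0.1595  0.2458] head 1.6228 t 3.2167 w 0.0788 F [-0.4 -0.8  0.1]
shift (tool units, current axes) [-7.0000e-03 -3.6340e+00  1.5812e+01]  after turn axes [-7.0000e-03 -3.6530e+00  1.5808e+01]  turn units [-0.012 -0.001  0.002]
```

Emit:
{"name": "play_rows", "arguments": {
  "steps": [
    {"gripper": 0.9,"tx": 0,"ty": -0.2,"tz": 1,"ax": 0,"ay": 0,"az": 0},
    {"gripper": 0.9,"tx": 0,"ty": -0.2,"tz": 1,"ax": 0,"ay": 0,"az": 0},
    {"gripper": 0.9,"tx": 0,"ty": -0.2,"tz": 1,"ax": 0,"ay": 0,"az": 0},
    {"gripper": 0.9,"tx": 0,"ty": -0.2,"tz": 1,"ax": 0,"ay": 0,"az": 0},
    {"gripper": 0.9,"tx": 0,"ty": -0.2,"tz": 1,"ax": 0,"ay": 0,"az": 0},
    {"gripper": 0.9,"tx": 0,"ty": -0.2,"tz": 1,"ax": 0,"ay": 0,"az": 0},
    {"gripper": 0.9,"tx": 0,"ty": -0.2,"tz": 1,"ax": 0,"ay": 0,"az": 0},
    {"gripper": 0.9,"tx": 0,"ty": -0.2,"tz": 1,"ax": 0,"ay": 0,"az": 0},
    {"gripper": 0.9,"tx": 0,"ty": -0.2,"tz": 1,"ax": 0,"ay": 0,"az": 0},
    {"gripper": 0.9,"tx": 0,"ty": -0.2,"tz": 1,"ax": 0,"ay": 0,"az": 0},
    {"gripper": 0.9,"tx": 0,"ty": -0.2,"tz": 1,"ax": 0,"ay": 0,"az": 0},
    {"gripper": 0.9,"tx": 0,"ty": -0.2,"tz": 1,"ax": 0,"ay": 0,"az": 0},
    {"gripper": 0.9,"tx": 0,"ty": -0.2,"tz": 1,"ax": 0,"ay": 0,"az": 0},
    {"gripper": 0.9,"tx": 0,"ty": -0.2,"tz": 1,"ax": 0,"ay": 0,"az": 0},
    {"gripper": 0.9,"tx": 0,"ty": -0.2,"tz": 1,"ax": 0,"ay": 0,"az": 0},
    {"gripper": 0.9,"tx": 0,"ty": 0,"tz": 0.5,"ax": 0,"ay": 0,"az": 0},
    {"gripper": 0.9,"tx": 0,"ty": 0,"tz": 0,"ax": 0,"ay": 0,"az": 0},
    {"gripper": 0.9,"tx": 0,"ty": 0,"tz": 0,"ax": 0,"ay": 0,"az": 0},
    {"gripper": 0.9,"tx": 0,"ty": 0,"tz": 0,"ax": 0,"ay": 0,"az": 0}
  ]
}}

```text
t: 4.8
eef_pos: [0.6045, 0.2312, 0.4047]
ee_rot: [2.363, 1.57, -2.296]
force: [-0.5, 0.7, 0.1]
width: 0.0788
```

```bash
python3 look.py w3 roller_large roller_small
```

```text
t 4.8 eef [0.6045 0.2312 0.4047] [ 2.3635  1.5705 -2.2965] qd [-0.0051 -0.0056  0.0002 -0.0002  0.0002 -0.0024] F [-0.483   0.7137  0.0649]
roller_large 0.91 [120.1, 270.8] [0.5512 0.1758 0.034 ]
roller_small 0.8 [91.0, 410.0] [0.5171 0.3086 0.034 ]
```

View pics/w3.png

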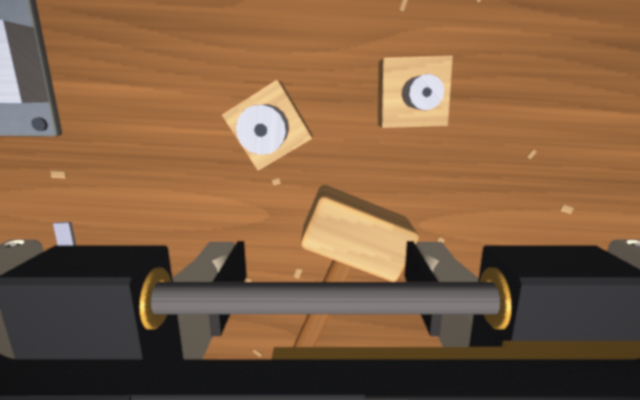

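The large roller's top is centred at (262,130) and the small one's at (427,92). The mallet head corner nearest the large roller is at about (320,190).

Run:
```python
from h import *
import pickle
s=pickle.load(open("pics/w3.pkl","rb"))
im=cv2.imread("pics/w3.png"); 
def circ(im,c,R):
    g=cv2.GaussianBlur(im,(3,3),0).astype(int); g=((g.min(2)>150)&(g.max(2)-g.min(2)<40)).astype(np.uint8)
    m=np.zeros_like(g); cv2.circle(m,c,R,1,-1); cs,_=cv2.findContours(g*m,cv2.RETR_EXTERNAL,cv2.CHAIN_APPROX_NONE); k=max(cs,key=cv2.contourArea); return cv2.minEnclosingCircle(k)
for n,c,R in [("L",(262,130),32),("S",(427,92),26)]:
    (x,y),r=circ(im,c,R); print(n,x,y,r,px2w("wrist",(y,x),.07,s))
print("mallet corner",px2w("wrist",(190,320),.06,s),px2w("wrist",(235,303),.06,s))
go(.558,.171,.11,1.624)
```

```text
L 260.6158752441406 129.0493621826172 25.413333892822266 [0.55686016 0.17214843 0.07      ]
S 426.5 92.0 18.607892990112305 [0.51818036 0.31455519 0.07      ]
mallet corner [0.61252876 0.22725134 0.06      ] [0.65976356 0.21250997 0.06      ]
now grasp [0.6046 0.2312 0.246 ] head 1.6228 t 4.95 w 0.0786 F [-1.6 -0.1  0.5]
shift (tool units, current axes) [ 5.438  1.987 -2.308]  after turn axes [ 5.438  1.988 -2.304]  turn units [-0.012  0.001  0.002]
```

Emit:
{"name": "play_rows", "arguments": {
  "steps": [
    {"gripper": 0.72,"tx": 0.5,"ty": 0.675,"tz": -0.762,"ax": 0,"ay": 0,"az": 0},
    {"gripper": 0.72,"tx": 0.5,"ty": 0.675,"tz": -0.762,"ax": 0,"ay": 0,"az": 0},
    {"gripper": 0.72,"tx": 0.5,"ty": 0.675,"tz": -0.762,"ax": 0,"ay": 0,"az": 0},
    {"gripper": 0.72,"tx": 1,"ty": 0,"tz": 0,"ax": 0,"ay": 0,"az": 0},
    {"gripper": 0.72,"tx": 1,"ty": 0,"tz": 0,"ax": 0,"ay": 0,"az": 0},
    {"gripper": 0.72,"tx": 1,"ty": 0,"tz": 0,"ax": 0,"ay": 0,"az": 0},
    {"gripper": 0.72,"tx": 0.5,"ty": 0,"tz": 0,"ax": 0,"ay": 0,"az": 0},
    {"gripper": 0.72,"tx": 0,"ty": 0,"tz": 0,"ax": 0,"ay": 0,"az": 0},
    {"gripper": 0.72,"tx": 0,"ty": 0,"tz": 0,"ax": 0,"ay": 0,"az": 0}
  ]
}}

```text
t: 5.7
eef_pos: [0.5571, 0.172, 0.2797]
ee_rot: [2.403, 1.57, -2.257]
force: [0.5, 0.5, 0.4]
width: 0.0631
```

```bash
python3 look.py w4; python3 -c "
from h import *
go(.557,.1715,.056,1.6228)"
```

```text
t 5.7 eef [0.5571 0.172  0.2797] [ 2.4028  1.5697 -2.257 ] qd [ 0.0035 -0.0219  0.0301  0.0073 -0.0072  0.0002] F [0.4657 0.5048 0.3551]
now grasp [0.5576 0.1724 0.1216] head 1.6238 t 5.75 w 0.0634 F [-0.6  1.  -0.2]
shift (tool units, current axes) [ 2.624  0.024 -0.033]  after turn axes [ 2.624  0.021 -0.033]  turn units [0.01  0.001 0.009]
```

View pics/w4.png

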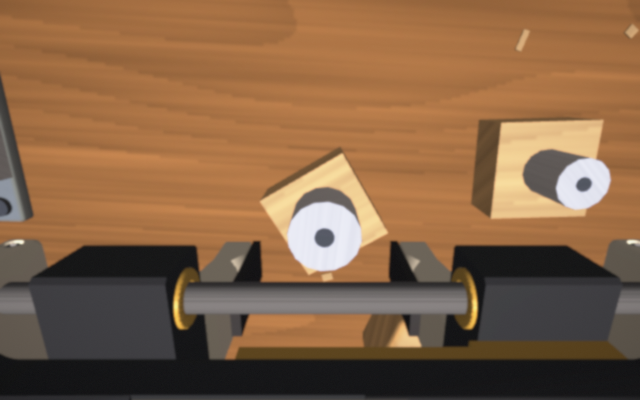

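The large roller's top is centred at (324,237), midway between the fingers (column 325). I'll descend and grip.

Emit:
{"name": "play_rows", "arguments": {
  "steps": [
    {"gripper": 0.72,"tx": 0.9,"ty": 0,"tz": 0,"ax": 0,"ay": 0,"az": 0},
    {"gripper": 0.72,"tx": 0.9,"ty": 0,"tz": 0,"ax": 0,"ay": 0,"az": 0},
    {"gripper": 0.72,"tx": 0.5,"ty": 0,"tz": 0,"ax": 0,"ay": 0,"az": 0},
    {"gripper": 0.72,"tx": 0.3,"ty": 0,"tz": 0,"ax": 0,"ay": 0,"az": 0},
    {"gripper": 0.72,"tx": 0,"ty": 0,"tz": 0,"ax": 0,"ay": 0,"az": 0},
    {"gripper": 0.72,"tx": 0,"ty": 0,"tz": 0,"ax": 0,"ay": 0,"az": 0},
    {"gripper": 0.45,"tx": 0,"ty": 0,"tz": 0,"ax": 0,"ay": 0,"az": 0},
    {"gripper": 0.4,"tx": 0,"ty": 0,"tz": 0,"ax": 0,"ay": 0,"az": 0},
    {"gripper": 0.3,"tx": 0,"ty": 0,"tz": 0,"ax": 0,"ay": 0,"az": 0},
    {"gripper": 0.3,"tx": 0,"ty": 0,"tz": 0,"ax": 0,"ay": 0,"az": 0},
    {"gripper": 0.3,"tx": 0,"ty": 0,"tz": 0,"ax": 0,"ay": 0,"az": 0},
    {"gripper": 0.3,"tx": 0,"ty": 0,"tz": 0,"ax": 0,"ay": 0,"az": 0}
  ],
  "newtons": 25
}}

```text
t: 6.75
eef_pos: [0.5572, 0.1725, 0.2155]
ee_rot: [-1.518, 1.57, 0.107]
force: [-1.4, -1.1, 6.7]
width: 0.0427
```

```bash
python3 -c "
from h import *
go(.557,.1715,.11,1.6228)"
```

```text
now grasp [0.5573 0.1725 0.0565] head 1.6242 t 6.75 w 0.0427 F [-1.4 -1.1  6.7]
shift (tool units, current axes) [-2.14   0.009 -0.04 ]  after turn axes [-2.14   0.011 -0.04 ]  turn units [0.014 0.    0.008]
```

Emit:
{"name": "play_rows", "arguments": {
  "steps": [
    {"gripper": 0.3,"tx": -0.4,"ty": 0,"tz": 0,"ax": 0,"ay": 0,"az": 0},
    {"gripper": 0.3,"tx": -0.8,"ty": 0,"tz": 0,"ax": 0,"ay": 0,"az": 0},
    {"gripper": 0.3,"tx": -0.9,"ty": 0,"tz": 0,"ax": 0,"ay": 0,"az": 0},
    {"gripper": 0.3,"tx": -0.9,"ty": 0,"tz": 0,"ax": 0,"ay": 0,"az": 0},
    {"gripper": 0.3,"tx": 0,"ty": 0.1,"tz": -0.5,"ax": 0,"ay": 0,"az": 0},
    {"gripper": 0.3,"tx": 0,"ty": 0.2,"tz": -0.9,"ax": 0,"ay": 0,"az": 0},
    {"gripper": 0.3,"tx": 0,"ty": 0.2,"tz": -0.9,"ax": 0,"ay": 0,"az": 0},
    {"gripper": 0.3,"tx": 0,"ty": 0.2,"tz": -0.9,"ax": 0,"ay": 0,"az": 0},
    {"gripper": 0.3,"tx": 0,"ty": 0.2,"tz": -0.9,"ax": 0,"ay": 0,"az": 0},
    {"gripper": 0.3,"tx": 0,"ty": 0.2,"tz": -0.9,"ax": 0,"ay": 0,"az": 0},
    {"gripper": 0.3,"tx": 0,"ty": 0.2,"tz": -0.9,"ax": 0,"ay": 0,"az": 0},
    {"gripper": 0.3,"tx": 0,"ty": 0.2,"tz": -0.9,"ax": 0,"ay": 0,"az": 0},
    {"gripper": 0.3,"tx": 0,"ty": 0.2,"tz": -0.9,"ax": 0,"ay": 0,"az": 0},
    {"gripper": 0.3,"tx": 0,"ty": 0.2,"tz": -0.9,"ax": 0,"ay": 0,"az": 0},
    {"gripper": 0.3,"tx": 0,"ty": 0.2,"tz": -0.9,"ax": 0,"ay": 0,"az": 0},
    {"gripper": 0.3,"tx": 0,"ty": 0.1,"tz": -0.9,"ax": 0,"ay": 0,"az": 0},
    {"gripper": 0.3,"tx": 0,"ty": 0.1,"tz": -0.2,"ax": 0,"ay": 0,"az": 0},
    {"gripper": 0.3,"tx": 0,"ty": 0,"tz": 0,"ax": 0,"ay": 0,"az": 0},
    {"gripper": 0.3,"tx": 0,"ty": 0,"tz": 0,"ax": 0,"ay": 0,"az": 0}
  ]
}}

```text
t: 8.33
eef_pos: [0.5134, -0.0953, 0.2896]
ee_rot: [0.81, 1.57, 2.433]
force: [0.1, 0.4, -2.4]
width: 0.0423
```

```bash
python3 look.py w5 bore_wide bore_narrow
python3 - <<'E'
from h import *
go(.5139,-.0947,.0675,1.6228)
E
```

```text
t 8.3333 eef [ 0.5134 -0.0953  0.2896] [0.81   1.5705 2.4328] qd [ 0.0206  0.002   0.0078  0.0023  0.0025 -0.0024] F [ 0.1454  0.3958 -2.4112]
bore_wide 0.88 [217.5, 325.7] [ 0.5136 -0.0943  0.046 ]
bore_narrow 0.78 [214.2, 210.2] [ 0.5152 -0.1722  0.046 ]
now grasp [ 0.5138 -0.0944  0.1307] head 1.6248 t 8.4833 w 0.0428 F [ 0.5  1.1 -2.1]
shift (tool units, current axes) [ 2.527e+00 -2.000e-03 -1.300e-02]  after turn axes [ 2.527e+00 -2.000e-03 -1.300e-02]  turn units [0.019 0.001 0.001]
```

View pics/w5.png

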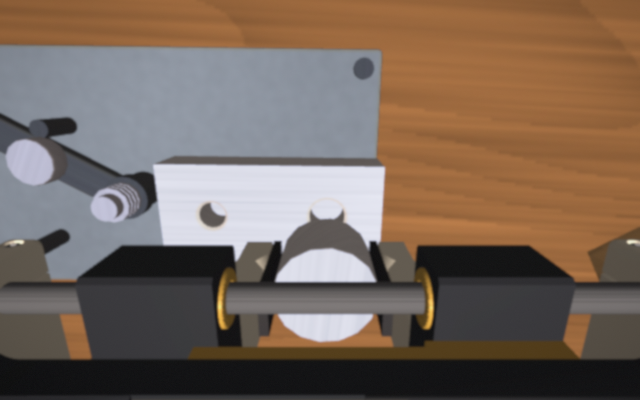

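The bore (325,217) lies directly under the held roller, and the offsets are below 1 mm. Lowering now.

Emit:
{"name": "play_rows", "arguments": {
  "steps": [
    {"gripper": 0.3,"tx": 0.6,"ty": 0,"tz": 0,"ax": 0,"ay": 0,"az": 0},
    {"gripper": 0.3,"tx": 0.6,"ty": 0,"tz": 0,"ax": 0,"ay": 0,"az": 0},
    {"gripper": 0.3,"tx": 0.2,"ty": 0,"tz": 0,"ax": 0,"ay": 0,"az": 0},
    {"gripper": 0.3,"tx": 0.2,"ty": 0,"tz": 0,"ax": 0,"ay": 0,"az": 0},
    {"gripper": 0.3,"tx": 0.2,"ty": 0,"tz": 0,"ax": 0,"ay": 0,"az": 0},
    {"gripper": 0.3,"tx": 0.2,"ty": 0,"tz": 0,"ax": 0,"ay": 0,"az": 0},
    {"gripper": 0.3,"tx": 0,"ty": 0,"tz": 0,"ax": 0,"ay": 0,"az": 0}
  ]
}}

```text
t: 9.07
eef_pos: [0.5136, -0.095, 0.239]
ee_rot: [1.554, 1.57, -3.105]
force: [-0.9, 0.4, -1.8]
width: 0.0425
```

Run:
```python
from h import *
go(.5137,-.0944,.0685,1.6228)
```

```text
now grasp [ 0.5134 -0.095   0.08  ] head 1.624 t 9.0667 w 0.0425 F [-0.9  0.4 -1.8]
shift (tool units, current axes) [ 0.461 -0.007  0.023]  after turn axes [ 0.461 -0.006  0.023]  turn units [ 0.011  0.    -0.008]
```

Inside the bore freely (F -1.8 is just the weight). Going on down to the seat.

Emit:
{"name": "play_rows", "arguments": {
  "steps": [
    {"gripper": 0.3,"tx": 0.2,"ty": 0,"tz": 0,"ax": 0,"ay": 0,"az": 0},
    {"gripper": 0.3,"tx": 0.15,"ty": 0,"tz": 0,"ax": 0,"ay": 0,"az": 0},
    {"gripper": 0.3,"tx": 0.07,"ty": 0,"tz": 0,"ax": 0,"ay": 0,"az": 0},
    {"gripper": 0.3,"tx": 0.04,"ty": 0,"tz": 0,"ax": 0,"ay": 0,"az": 0},
    {"gripper": 0.3,"tx": 0,"ty": 0,"tz": 0,"ax": 0,"ay": 0,"az": 0}
  ]
}}

```text
t: 9.48
eef_pos: [0.5136, -0.0952, 0.228]
ee_rot: [1.656, 1.57, -3.004]
force: [0.7, -0.7, -1.3]
width: 0.0426
```

Emit:
{"name": "play_rows", "arguments": {
  "steps": [
    {"gripper": 0.62,"tx": 0,"ty": 0,"tz": 0,"ax": 0,"ay": 0,"az": 0},
    {"gripper": 0.62,"tx": 0,"ty": 0,"tz": 0,"ax": 0,"ay": 0,"az": 0},
    {"gripper": 0.62,"tx": 0,"ty": 0,"tz": 0,"ax": 0,"ay": 0,"az": 0},
    {"gripper": 0.62,"tx": 0,"ty": 0,"tz": 0,"ax": 0,"ay": 0,"az": 0}
  ]
}}

```text
t: 9.82
eef_pos: [0.5139, -0.0951, 0.2285]
ee_rot: [-1.552, 1.57, 0.072]
force: [0.0, -0.6, 0.3]
width: 0.0539
```

Emit:
{"name": "play_rows", "arguments": {
  "steps": [
    {"gripper": 0.62,"tx": -0.4,"ty": 0,"tz": 0,"ax": 0,"ay": 0,"az": 0},
    {"gripper": 0.62,"tx": -0.8,"ty": 0,"tz": 0,"ax": 0,"ay": 0,"az": 0},
    {"gripper": 0.62,"tx": -0.9,"ty": 0,"tz": 0,"ax": 0,"ay": 0,"az": 0},
    {"gripper": 0.62,"tx": -0.9,"ty": 0,"tz": 0,"ax": 0,"ay": 0,"az": 0},
    {"gripper": 0.62,"tx": 0,"ty": 0,"tz": 0,"ax": 0,"ay": 0,"az": 0},
    {"gripper": 0.62,"tx": 0,"ty": 0,"tz": 0,"ax": 0,"ay": 0,"az": 0}
  ]
}}

```text
t: 10.32
eef_pos: [0.5141, -0.0951, 0.3053]
ee_rot: [-1.472, 1.567, 0.152]
force: [-0.2, -0.8, -0.8]
width: 0.0544
```

```bash
python3 look.py w6 roller_large bore_narrow
python3 - <<'E'
from h import *
print("expected top px",w2px("wrist",[.5137,-.0944,.082]), "if unseated +12mm",w2px("wrist",[.5137,-.0944,.094]))
go(.518,.314,.13,1.6228)
im=optics.grab_frame("scene"); cv2.imwrite("pics/s6.png",cv2.resize(im[90:220,210:390,::-1],None,fx=4,fy=4))
E
```

```text
t 10.3167 eef [ 0.5141 -0.0951  0.3053] [-1.4721  1.5668  0.152 ] qd [-0.0002  0.0331 -0.0343 -0.0119  0.0175  0.0011] F [-0.2044 -0.7646 -0.8049]
roller_large 0.82 [195.2, 324.7] [ 0.5076 -0.0951  0.034 ]
bore_narrow 0.72 [203.2, 216.8] [ 0.5141 -0.172   0.046 ]
expected top px [np.float64(230.3629215318412), np.float64(325.3505424624342)] if unseated +12mm [np.float64(237.92378820948016), np.float64(325.37499505923364)]
now grasp [ 0.5131 -0.0951  0.1438] head 1.6238 t 10.4667 w 0.0546 F [-0.1  0.   0.1]
shift (tool units, current axes) [ 0.551 -1.056 16.332]  after turn axes [ 0.551 -1.039 16.334]  turn units [ 0.01   0.001 -0.008]
```

View pics/w6.png

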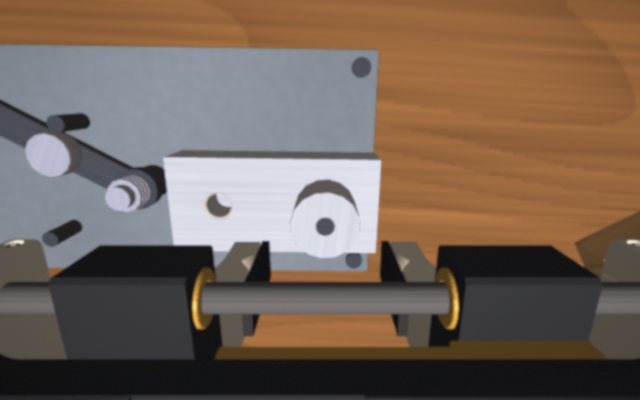

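View pics/s6.png

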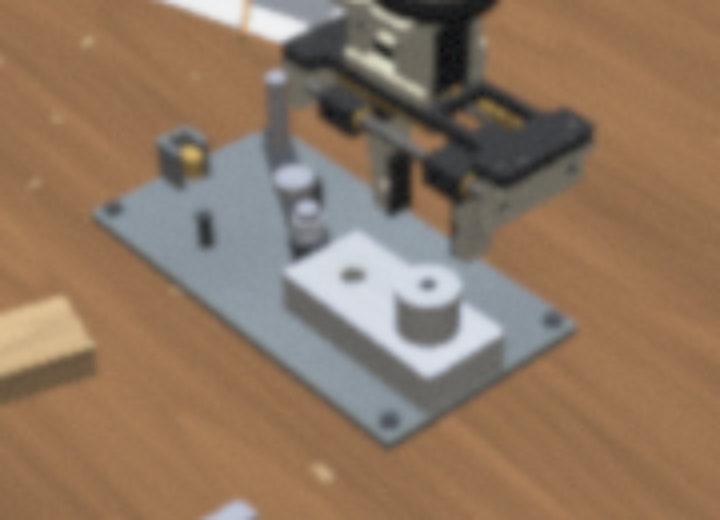

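The large roller is seated: its top is at about (325,227), against a prediction of row 230 for seated and 238 for 12 mm high. Next is the small roller.

Emit:
{"name": "play_rows", "arguments": {
  "steps": [
    {"gripper": 0.6,"tx": 0,"ty": -0.06,"tz": 0.6,"ax": 0,"ay": 0,"az": 0},
    {"gripper": 0.6,"tx": 0,"ty": -0.06,"tz": 1,"ax": 0,"ay": 0,"az": 0},
    {"gripper": 0.6,"tx": 0,"ty": -0.06,"tz": 1,"ax": 0,"ay": 0,"az": 0},
    {"gripper": 0.6,"tx": 0,"ty": -0.06,"tz": 1,"ax": 0,"ay": 0,"az": 0},
    {"gripper": 0.6,"tx": 0,"ty": -0.06,"tz": 1,"ax": 0,"ay": 0,"az": 0},
    {"gripper": 0.6,"tx": 0,"ty": -0.06,"tz": 1,"ax": 0,"ay": 0,"az": 0},
    {"gripper": 0.6,"tx": 0,"ty": -0.06,"tz": 1,"ax": 0,"ay": 0,"az": 0},
    {"gripper": 0.6,"tx": 0,"ty": -0.06,"tz": 1,"ax": 0,"ay": 0,"az": 0},
    {"gripper": 0.6,"tx": 0,"ty": -0.06,"tz": 1,"ax": 0,"ay": 0,"az": 0},
    {"gripper": 0.6,"tx": 0,"ty": -0.06,"tz": 1,"ax": 0,"ay": 0,"az": 0},
    {"gripper": 0.6,"tx": 0,"ty": -0.06,"tz": 1,"ax": 0,"ay": 0,"az": 0},
    {"gripper": 0.6,"tx": 0,"ty": -0.06,"tz": 1,"ax": 0,"ay": 0,"az": 0},
    {"gripper": 0.6,"tx": 0,"ty": -0.06,"tz": 1,"ax": 0,"ay": 0,"az": 0},
    {"gripper": 0.6,"tx": 0,"ty": -0.06,"tz": 1,"ax": 0,"ay": 0,"az": 0},
    {"gripper": 0.6,"tx": 0,"ty": -0.06,"tz": 1,"ax": 0,"ay": 0,"az": 0},
    {"gripper": 0.6,"tx": 0,"ty": -0.06,"tz": 1,"ax": 0,"ay": 0,"az": 0},
    {"gripper": 0.6,"tx": 0.3,"ty": -0.08,"tz": 0.73,"ax": 0,"ay": 0,"az": 0},
    {"gripper": 0.6,"tx": 0.3,"ty": 0,"tz": 0,"ax": 0,"ay": 0,"az": 0},
    {"gripper": 0.6,"tx": 0,"ty": 0,"tz": 0,"ax": 0,"ay": 0,"az": 0},
    {"gripper": 0.6,"tx": 0,"ty": 0,"tz": 0,"ax": 0,"ay": 0,"az": 0}
  ]
}}

```text
t: 12.18
eef_pos: [0.5176, 0.3133, 0.2866]
ee_rot: [2.319, 1.568, -2.341]
force: [-0.3, -0.3, -0.2]
width: 0.0527
```

```bash
python3 look.py w7 roller_small
python3 - <<'E'
from h import *
print("expected top px",w2px("wrist",[.518,.314,.07]))
go(.518,.314,.056,1.6228)
E
```

```text
t 12.1833 eef [0.5176 0.3133 0.2866] [ 2.3187  1.5676 -2.3407] qd [-0.0107 -0.0222  0.0086  0.0056 -0.0059 -0.0019] F [-0.2878 -0.3256 -0.2131]
roller_small 0.81 [203.6, 325.5] [0.5102 0.3132 0.034 ]
expected top px [np.float64(231.3092573847947), np.float64(325.90238122832744)]
now grasp [0.5179 0.313  0.1289] head 1.6233 t 12.2833 w 0.0526 F [-0.6  0.3 -0.1]
shift (tool units, current axes) [ 2.916e+00 -2.000e-03  3.700e-02]  after turn axes [ 2.916e+00 -1.000e-03  3.500e-02]  turn units [ 0.005 -0.007 -0.005]
```

View pics/w7.png

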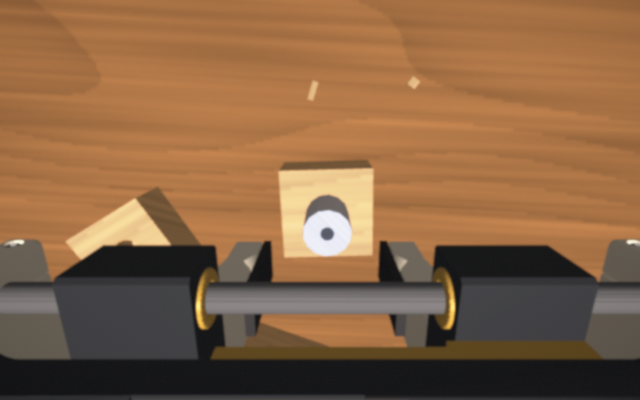

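The small roller's top is at (327,233), within 2 px of the prediction.

Emit:
{"name": "play_rows", "arguments": {
  "steps": [
    {"gripper": 0.6,"tx": 0.9,"ty": -0.03,"tz": 0.05,"ax": 0,"ay": 0,"az": 0},
    {"gripper": 0.6,"tx": 0.9,"ty": 0,"tz": 0,"ax": 0,"ay": 0,"az": 0},
    {"gripper": 0.6,"tx": 0.7,"ty": 0,"tz": 0,"ax": 0,"ay": 0,"az": 0},
    {"gripper": 0.6,"tx": 0.4,"ty": 0,"tz": 0,"ax": 0,"ay": 0,"az": 0},
    {"gripper": 0.6,"tx": 0,"ty": 0,"tz": 0,"ax": 0,"ay": 0,"az": 0},
    {"gripper": 0.6,"tx": 0,"ty": 0,"tz": 0,"ax": 0,"ay": 0,"az": 0},
    {"gripper": 0.35,"tx": 0,"ty": 0,"tz": 0,"ax": 0,"ay": 0,"az": 0},
    {"gripper": 0.2,"tx": 0,"ty": 0,"tz": 0,"ax": 0,"ay": 0,"az": 0},
    {"gripper": 0.15,"tx": 0,"ty": 0,"tz": 0,"ax": 0,"ay": 0,"az": 0},
    {"gripper": 0.15,"tx": 0,"ty": 0,"tz": 0,"ax": 0,"ay": 0,"az": 0},
    {"gripper": 0.15,"tx": 0,"ty": 0,"tz": 0,"ax": 0,"ay": 0,"az": 0},
    {"gripper": 0.15,"tx": 0,"ty": 0,"tz": 0,"ax": 0,"ay": 0,"az": 0}
  ]
}}

```text
t: 13.28
eef_pos: [0.5188, 0.3153, 0.2164]
ee_rot: [-1.019, 1.57, 0.605]
force: [-1.6, -0.8, 5.0]
width: 0.0285
```

Run:
```python
from h import *
go(.5145,-.1710,.13,1.6228)
```

```text
now grasp [0.5189 0.3154 0.0574] head 1.6242 t 13.2833 w 0.0285 F [-1.6 -0.8  5. ]
shift (tool units, current axes) [ -2.912   1.206 -19.415]  after turn axes [ -2.903   1.182 -19.418]  turn units [0.013 0.004 0.007]
```

Emit:
{"name": "play_rows", "arguments": {
  "steps": [
    {"gripper": 0.15,"tx": -0.4,"ty": 0,"tz": 0,"ax": 0,"ay": 0,"az": 0},
    {"gripper": 0.15,"tx": -0.8,"ty": 0,"tz": 0,"ax": 0,"ay": 0,"az": 0},
    {"gripper": 0.15,"tx": -1,"ty": 0,"tz": 0,"ax": 0,"ay": 0,"az": 0},
    {"gripper": 0.15,"tx": -1,"ty": 0,"tz": 0,"ax": 0,"ay": 0,"az": 0},
    {"gripper": 0.15,"tx": -1,"ty": 0,"tz": 0,"ax": 0,"ay": 0,"az": 0},
    {"gripper": 0.15,"tx": -0.2,"ty": 0.1,"tz": -0.5,"ax": 0,"ay": 0,"az": 0},
    {"gripper": 0.15,"tx": 0,"ty": 0.1,"tz": -0.9,"ax": 0,"ay": 0,"az": 0},
    {"gripper": 0.15,"tx": 0,"ty": 0.1,"tz": -1,"ax": 0,"ay": 0,"az": 0},
    {"gripper": 0.15,"tx": 0,"ty": 0.1,"tz": -1,"ax": 0,"ay": 0,"az": 0},
    {"gripper": 0.15,"tx": 0,"ty": 0.1,"tz": -1,"ax": 0,"ay": 0,"az": 0},
    {"gripper": 0.15,"tx": 0,"ty": 0.1,"tz": -1,"ax": 0,"ay": 0,"az": 0},
    {"gripper": 0.15,"tx": 0,"ty": 0.1,"tz": -1,"ax": 0,"ay": 0,"az": 0},
    {"gripper": 0.15,"tx": 0,"ty": 0.1,"tz": -1,"ax": 0,"ay": 0,"az": 0},
    {"gripper": 0.15,"tx": 0,"ty": 0.1,"tz": -1,"ax": 0,"ay": 0,"az": 0},
    {"gripper": 0.15,"tx": 0,"ty": 0.1,"tz": -1,"ax": 0,"ay": 0,"az": 0},
    {"gripper": 0.15,"tx": 0,"ty": 0.1,"tz": -1,"ax": 0,"ay": 0,"az": 0},
    {"gripper": 0.15,"tx": 0,"ty": 0.1,"tz": -1,"ax": 0,"ay": 0,"az": 0},
    {"gripper": 0.15,"tx": 0,"ty": 0,"tz": -1,"ax": 0,"ay": 0,"az": 0},
    {"gripper": 0.15,"tx": 0,"ty": 0,"tz": -1,"ax": 0,"ay": 0,"az": 0},
    {"gripper": 0.15,"tx": 0,"ty": 0,"tz": -1,"ax": 0,"ay": 0,"az": 0}
  ]
}}

```text
t: 14.95
eef_pos: [0.5072, -0.0472, 0.3258]
ee_rot: [0.188, 1.571, 1.812]
force: [0.8, 0.8, -1.6]
width: 0.0286
```

Emit:
{"name": "play_rows", "arguments": {
  "steps": [
    {"gripper": 0.15,"tx": 0,"ty": 0,"tz": -1,"ax": 0,"ay": 0,"az": 0},
    {"gripper": 0.15,"tx": 0,"ty": 0,"tz": -1,"ax": 0,"ay": 0,"az": 0},
    {"gripper": 0.15,"tx": 0,"ty": 0,"tz": -1,"ax": 0,"ay": 0,"az": 0},
    {"gripper": 0.15,"tx": 0,"ty": 0,"tz": -1,"ax": 0,"ay": 0,"az": 0},
    {"gripper": 0.15,"tx": 0,"ty": 0,"tz": -1,"ax": 0,"ay": 0,"az": 0},
    {"gripper": 0.15,"tx": 0,"ty": 0,"tz": 0,"ax": 0,"ay": 0,"az": 0},
    {"gripper": 0.15,"tx": 0,"ty": 0,"tz": 0,"ax": 0,"ay": 0,"az": 0},
    {"gripper": 0.15,"tx": 0,"ty": 0,"tz": 0,"ax": 0,"ay": 0,"az": 0}
  ]
}}

```text
t: 15.62
eef_pos: [0.514, -0.1707, 0.3255]
ee_rot: [0.883, 1.57, 2.506]
force: [0.6, 0.1, -1.2]
width: 0.0285
```

```bash
python3 look.py w8 bore_narrow
python3 - <<'E'
from h import *
go(.5147,-.1715,.070,1.6228)
E
```

```text
t 15.6167 eef [ 0.514  -0.1707  0.3255] [0.8829 1.5703 2.506 ] qd [ 0.0207 -0.0063 -0.0019  0.0014  0.0013  0.0001] F [ 0.6468  0.0818 -1.2133]
bore_narrow 0.9 [204.7, 323.1] [ 0.5164 -0.1715  0.046 ]
now grasp [ 0.5143 -0.1701  0.1667] head 1.6245 t 15.7167 w 0.0285 F [ 0.5  0.5 -1.3]
shift (tool units, current axes) [ 3.868 -0.014 -0.058]  after turn axes [ 3.868 -0.014 -0.057]  turn units [ 0.016  0.002 -0.   ]
```

View pics/w8.png

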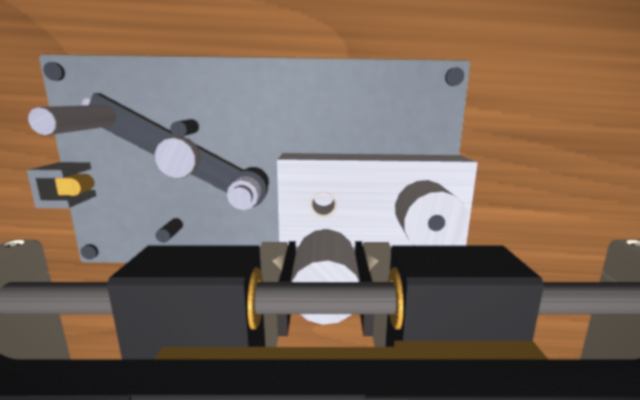

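Emit:
{"name": "play_rows", "arguments": {
  "steps": [
    {"gripper": 0.15,"tx": 0.7,"ty": -0.035,"tz": -0.055,"ax": 0,"ay": 0,"az": 0},
    {"gripper": 0.15,"tx": 0.8,"ty": 0,"tz": 0,"ax": 0,"ay": 0,"az": 0},
    {"gripper": 0.15,"tx": 0.8,"ty": 0,"tz": 0,"ax": 0,"ay": 0,"az": 0},
    {"gripper": 0.15,"tx": 0.2,"ty": 0,"tz": 0,"ax": 0,"ay": 0,"az": 0},
    {"gripper": 0.15,"tx": 0.2,"ty": 0,"tz": 0,"ax": 0,"ay": 0,"az": 0},
    {"gripper": 0.15,"tx": 0.2,"ty": 0,"tz": 0,"ax": 0,"ay": 0,"az": 0},
    {"gripper": 0.15,"tx": 0.2,"ty": 0,"tz": 0,"ax": 0,"ay": 0,"az": 0},
    {"gripper": 0.15,"tx": 0.2,"ty": 0,"tz": 0,"ax": 0,"ay": 0,"az": 0},
    {"gripper": 0.15,"tx": 0,"ty": 0,"tz": 0,"ax": 0,"ay": 0,"az": 0}
  ]
}}

```text
t: 16.47
eef_pos: [0.5153, -0.1719, 0.2427]
ee_rot: [1.166, 1.57, 2.79]
force: [0.6, 0.4, -1.5]
width: 0.0288
```

Run:
```python
from h import *
go(.5152,-.1715,.0694,1.6228)
```

```text
now grasp [ 0.5152 -0.1719  0.0837] head 1.6239 t 16.4667 w 0.0288 F [ 0.6  0.4 -1.5]
shift (tool units, current axes) [0.573 0.003 0.016]  after turn axes [0.573 0.003 0.017]  turn units [ 0.01   0.001 -0.003]
```

Entered freely. I'll lower it to the seat, release and rise.

Emit:
{"name": "play_rows", "arguments": {
  "steps": [
    {"gripper": 0.15,"tx": 0.2,"ty": 0,"tz": 0,"ax": 0,"ay": 0,"az": 0},
    {"gripper": 0.15,"tx": 0.2,"ty": 0,"tz": 0,"ax": 0,"ay": 0,"az": 0},
    {"gripper": 0.15,"tx": 0.12,"ty": 0,"tz": 0,"ax": 0,"ay": 0,"az": 0},
    {"gripper": 0.15,"tx": 0.05,"ty": 0,"tz": 0,"ax": 0,"ay": 0,"az": 0},
    {"gripper": 0.15,"tx": 0,"ty": 0,"tz": 0,"ax": 0,"ay": 0,"az": 0}
  ]
}}

```text
t: 16.88
eef_pos: [0.5154, -0.172, 0.2287]
ee_rot: [1.674, 1.57, -2.985]
force: [-0.2, 0.4, -1.2]
width: 0.0288
```

Emit:
{"name": "play_rows", "arguments": {
  "steps": [
    {"gripper": 0.45,"tx": 0,"ty": 0,"tz": 0,"ax": 0,"ay": 0,"az": 0},
    {"gripper": 0.45,"tx": 0,"ty": 0,"tz": 0,"ax": 0,"ay": 0,"az": 0},
    {"gripper": 0.45,"tx": 0,"ty": 0,"tz": 0,"ax": 0,"ay": 0,"az": 0},
    {"gripper": 0.45,"tx": 0,"ty": 0,"tz": 0,"ax": 0,"ay": 0,"az": 0}
  ]
}}

```text
t: 17.22
eef_pos: [0.5155, -0.172, 0.2291]
ee_rot: [-1.613, 1.57, 0.011]
force: [-0.2, 0.4, 0.1]
width: 0.0391
```

Emit:
{"name": "play_rows", "arguments": {
  "steps": [
    {"gripper": 0.45,"tx": -0.4,"ty": 0,"tz": 0,"ax": 0,"ay": 0,"az": 0},
    {"gripper": 0.45,"tx": -0.8,"ty": 0,"tz": 0,"ax": 0,"ay": 0,"az": 0},
    {"gripper": 0.45,"tx": -0.9,"ty": 0,"tz": 0,"ax": 0,"ay": 0,"az": 0},
    {"gripper": 0.45,"tx": -0.9,"ty": 0,"tz": 0,"ax": 0,"ay": 0,"az": 0},
    {"gripper": 0.45,"tx": -0.9,"ty": 0,"tz": 0,"ax": 0,"ay": 0,"az": 0},
    {"gripper": 0.45,"tx": 0,"ty": 0,"tz": 0,"ax": 0,"ay": 0,"az": 0},
    {"gripper": 0.45,"tx": 0,"ty": 0,"tz": 0,"ax": 0,"ay": 0,"az": 0}
  ]
}}

```text
t: 17.8
eef_pos: [0.5157, -0.172, 0.3286]
ee_rot: [-1.618, 1.567, 0.006]
force: [-0.0, -0.2, -1.1]
width: 0.0396
```

```bash
python3 look.py w9 pivot post_top
python3 - <<'E'
from h import *
print("expected small top px",w2px("wrist",[.5152,-.1717,.082]))
print("expected large top px",w2px("wrist",[.5137,-.0944,.082]))
go(.4555,-.333,.15,1.6228)
E
```

```text
t 17.8 eef [ 0.5157 -0.172   0.3286] [-1.6183  1.5669  0.0057] qd [ 0.0009  0.0313 -0.04   -0.0122  0.0161  0.0014] F [-0.0221 -0.1682 -1.0809]
pivot 0.59 [184.3, 250.5] [ 0.5066 -0.2297  0.046 ]
post_top 0.56 [113.0, 43.8] [ 0.4559 -0.336   0.102 ]
expected small top px [np.float64(217.60518070833672), np.float64(324.6101101168359)]
expected large top px [np.float64(221.08124240065194), np.float64(438.29956657471234)]
now grasp [ 0.5148 -0.172   0.1669] head 1.6238 t 17.95 w 0.0394 F [-0.3  1.  -0.2]
shift (tool units, current axes) [ 0.678  2.716 -6.305]  after turn axes [ 0.677  2.71  -6.308]  turn units [ 0.009  0.002 -0.01 ]
```

View pics/w9.png

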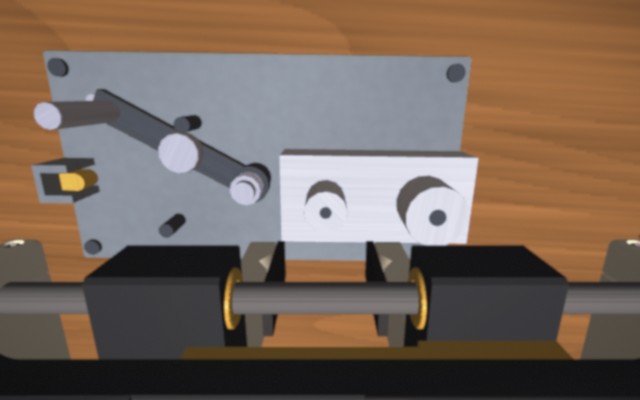

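Both rollers are seated: the small top is at (325,212) and the large at (437,217), close to predictions. Next, the post.

Run:
```python
from h import *
import pickle
s=pickle.load(open("pics/w9.pkl","rb"))
print(px2w("wrist",(115.5,47.5),.102,s), px2w("wrist",(187,246),.058,s), px2w("wrist",(152,179),.054,s),telemetry.get_state()['q'])
go(.50,-.334,.167,0.1)
```

```text
[ 0.45718989 -0.33413598  0.102     ] [ 0.50568754 -0.23055223  0.058     ] [ 0.48292552 -0.27985857  0.054     ] [ 3.86228218e-02  2.09709777e-01 -3.89073041e-01 -2.93006696e-04
 -9.73040512e-01 -1.55626974e+00]
now grasp [ 0.5148 -0.172   0.1669] head 1.6238 t 17.95 w 0.0394 F [-0.3  1.  -0.2]
shift (tool units, current axes) [-3.000e-03  9.410e-01 -6.439e+00]  after turn axes [-3.000e-03 -6.388e+00 -1.243e+00]  turn units [ 1.4551e+01 -5.0000e-03 -1.0000e-02]
```

Emit:
{"name": "play_rows", "arguments": {
  "steps": [
    {"gripper": 0.6,"tx": 0,"ty": 0.35,"tz": -0.85,"ax": 0,"ay": 0,"az": 0},
    {"gripper": 0.6,"tx": 0,"ty": 0.4,"tz": -0.9,"ax": 0,"ay": 0,"az": 0},
    {"gripper": 0.6,"tx": 0,"ty": 0.4,"tz": -0.9,"ax": 0,"ay": 0,"az": 0},
    {"gripper": 0.6,"tx": 0,"ty": 0.4,"tz": -0.9,"ax": 0,"ay": 0,"az": 0},
    {"gripper": 0.6,"tx": 0,"ty": 0.4,"tz": -0.9,"ax": 0,"ay": 0,"az": 0},
    {"gripper": 0.6,"tx": 0,"ty": 0.4,"tz": -0.9,"ax": 0,"ay": 0,"az": 0},
    {"gripper": 0.6,"tx": 0,"ty": 0.3,"tz": -1,"ax": 0,"ay": 0,"az": 0}
  ]
}}

```text
t: 18.53
eef_pos: [0.4566, -0.3348, 0.3254]
ee_rot: [1.117, 1.568, 2.741]
force: [-0.4, 0.1, 0.6]
width: 0.0524
```

Emit:
{"name": "play_rows", "arguments": {
  "steps": [
    {"gripper": 0.6,"tx": 0,"ty": 0,"tz": 0,"ax": 0.97,"ay": 0,"az": 0},
    {"gripper": 0.6,"tx": 0,"ty": 0,"tz": 0,"ax": 0.97,"ay": 0,"az": 0},
    {"gripper": 0.6,"tx": 0,"ty": 0,"tz": 0,"ax": 0.97,"ay": 0,"az": 0},
    {"gripper": 0.6,"tx": 0,"ty": 0,"tz": 0,"ax": 0.97,"ay": 0,"az": 0},
    {"gripper": 0.6,"tx": 0,"ty": 0,"tz": 0,"ax": 0.97,"ay": 0,"az": 0},
    {"gripper": 0.6,"tx": 0,"ty": 0,"tz": 0,"ax": 0.97,"ay": 0,"az": 0},
    {"gripper": 0.6,"tx": 0,"ty": 0,"tz": 0,"ax": 0.97,"ay": 0,"az": 0},
    {"gripper": 0.6,"tx": 0,"ty": 0,"tz": 0,"ax": 0.97,"ay": 0,"az": 0},
    {"gripper": 0.6,"tx": 0,"ty": 0,"tz": 0,"ax": 0.97,"ay": 0,"az": 0},
    {"gripper": 0.6,"tx": 0,"ty": 0,"tz": 0,"ax": 0.97,"ay": 0,"az": 0},
    {"gripper": 0.6,"tx": 0,"ty": 0,"tz": 0,"ax": 0.97,"ay": 0,"az": 0},
    {"gripper": 0.6,"tx": 0,"ty": 0,"tz": 0,"ax": 0.97,"ay": 0,"az": 0},
    {"gripper": 0.6,"tx": 0,"ty": 0,"tz": 0,"ax": 0.97,"ay": 0,"az": 0},
    {"gripper": 0.6,"tx": 0,"ty": 0,"tz": 0,"ax": 0.97,"ay": 0,"az": 0},
    {"gripper": 0.6,"tx": 0,"ty": 0,"tz": 0,"ax": 0.97,"ay": 0,"az": 0},
    {"gripper": 0.6,"tx": 0,"ty": 0,"tz": 0,"ax": 0,"ay": 0,"az": 0},
    {"gripper": 0.6,"tx": 0,"ty": 0,"tz": 0,"ax": 0,"ay": 0,"az": 0}
  ]
}}

```text
t: 19.95
eef_pos: [0.4575, -0.334, 0.3255]
ee_rot: [2.724, 1.569, 2.827]
force: [0.1, 0.7, -0.4]
width: 0.0521
```

```bash
python3 look.py w10 post_top pivot
python3 - <<'E'
from h import *
print("expected post px",w2px("wrist",[.457,-.334,.102]))
go(.457,-.334,.083,0.1)
E
```

```text
t 19.95 eef [ 0.4575 -0.334   0.3255] [2.7236 1.5691 2.827 ] qd [ 0.0004 -0.0041  0.0035  0.0027  0.0005  0.0235] F [ 0.0822  0.6664 -0.4408]
post_top 0.76 [226.7, 325.5] [ 0.4562 -0.3339  0.102 ]
pivot 0.64 [69.0, 419.6] [ 0.5114 -0.2319  0.046 ]
expected post px [np.float64(226.52386807866316), np.float64(326.29904684183975)]
now grasp [ 0.4575 -0.334   0.167 ] head 0.1028 t 20.1 w 0.0525 F [-0.5 -0.5  0.4]
shift (tool units, current axes) [ 3.361e+00  2.000e-03 -2.300e-02]  after turn axes [ 3.361e+00  3.000e-03 -2.500e-02]  turn units [ 0.027 -0.007 -0.003]
```

View pics/w10.png

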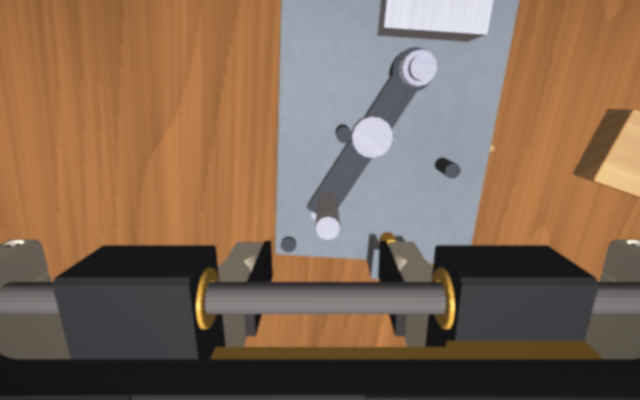

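The post top at (327,227) is centred between the fingers. Descending and gripping.

Emit:
{"name": "play_rows", "arguments": {
  "steps": [
    {"gripper": 0.6,"tx": 0.9,"ty": 0,"tz": 0,"ax": 0,"ay": 0,"az": 0},
    {"gripper": 0.6,"tx": 0.9,"ty": 0,"tz": 0,"ax": 0,"ay": 0,"az": 0},
    {"gripper": 0.6,"tx": 0.9,"ty": 0,"tz": 0,"ax": 0,"ay": 0,"az": 0},
    {"gripper": 0.6,"tx": 0.6,"ty": 0,"tz": 0,"ax": 0,"ay": 0,"az": 0},
    {"gripper": 0.6,"tx": 0,"ty": 0,"tz": 0,"ax": 0,"ay": 0,"az": 0},
    {"gripper": 0.6,"tx": 0,"ty": 0,"tz": 0,"ax": 0,"ay": 0,"az": 0},
    {"gripper": 0.3,"tx": 0,"ty": 0,"tz": 0,"ax": 0,"ay": 0,"az": 0},
    {"gripper": 0.2,"tx": 0,"ty": 0,"tz": 0,"ax": 0,"ay": 0,"az": 0},
    {"gripper": 0.05,"tx": 0,"ty": 0,"tz": 0,"ax": 0,"ay": 0,"az": 0},
    {"gripper": 0.05,"tx": 0,"ty": 0,"tz": 0,"ax": 0,"ay": 0,"az": 0},
    {"gripper": 0.05,"tx": 0,"ty": 0,"tz": 0,"ax": 0,"ay": 0,"az": 0},
    {"gripper": 0.05,"tx": 0,"ty": 0,"tz": 0,"ax": 0,"ay": 0,"az": 0},
    {"gripper": 0.05,"tx": 0,"ty": 0,"tz": 0,"ax": 0,"ay": 0,"az": 0}
  ],
  "newtons": 35
}}

```text
t: 21.18
eef_pos: [0.4583, -0.334, 0.2443]
ee_rot: [-0.275, 1.569, -0.174]
force: [2.3, 1.4, 1.0]
width: 0.016
```

Run:
```python
from h import *
# pivot: two candidates
for piv in [(.507,-.2305),(.511,-.232),(.509,-.231)]:
    piv=np.array(piv); s=telemetry.get_state(); R=Ro.from_euler('xyz',s['ee_rot']).as_matrix(); g=(s['eef_pos']+R[:,0]*.159)[:2]
    print(piv,"r",np.linalg.norm(g-piv),"ang0",np.arctan2(*(g-piv)[::-1])+np.pi/2-.0425+.5)
piv=np.array((.509,-.231)); h0=np.arctan2(*(g-piv)[::-1]); r=np.linalg.norm(g-piv); prev=g
for a in np.arange(.1,.701,.1):
    p=piv+r*np.array([np.cos(h0+a),np.sin(h0+a)]); d=p-prev; prev=p
    print(round(a,2),p.round(4),"ty",round(d@R[:2,1]/.025,3),"tz",round(d@R[:2,2]/.025,3))
go(*g,.083,.1)
```

```text
[ 0.507  -0.2305] r 0.114312643255559 ang0 0.0202500690933749
[ 0.511 -0.232] r 0.1147266380412096 ang0 -0.016880207005053993
[ 0.509 -0.231] r 0.11472443059078061 ang0 0.002610678753747653
0.1 [ 0.4691 -0.3386] ty -0.222 tz 0.401
0.2 [ 0.4801 -0.342 ] ty -0.181 tz 0.422
0.3 [ 0.4913 -0.3444] ty -0.138 tz 0.437
0.4 [ 0.5027 -0.3456] ty -0.094 tz 0.449
0.5 [ 0.5142 -0.3456] ty -0.048 tz 0.456
0.6 [ 0.5256 -0.3445] ty -0.002 tz 0.459
0.7 [ 0.5368 -0.3423] ty 0.043 tz 0.457
now grasp [ 0.4586 -0.3341  0.0853] head 0.1005 t 21.1833 w 0.016 F [2.3 1.4 1. ]
shift (tool units, current axes) [ 0.091 -0.003  0.012]  after turn axes [ 0.091 -0.003  0.012]  turn units [0.005 0.018 0.005]
```

Emit:
{"name": "play_rows", "arguments": {
  "steps": [
    {"gripper": 0.05,"tx": 0,"ty": -0.11,"tz": 0.2,"ax": 0,"ay": 0,"az": 0},
    {"gripper": 0.05,"tx": 0,"ty": -0.11,"tz": 0.2,"ax": 0,"ay": 0,"az": 0},
    {"gripper": 0.05,"tx": 0,"ty": -0.09,"tz": 0.21,"ax": 0,"ay": 0,"az": 0},
    {"gripper": 0.05,"tx": 0,"ty": -0.09,"tz": 0.21,"ax": 0,"ay": 0,"az": 0},
    {"gripper": 0.05,"tx": 0,"ty": -0.07,"tz": 0.22,"ax": 0,"ay": 0,"az": 0},
    {"gripper": 0.05,"tx": 0,"ty": -0.07,"tz": 0.22,"ax": 0,"ay": 0,"az": 0},
    {"gripper": 0.05,"tx": 0,"ty": 0,"tz": 0,"ax": 0,"ay": 0,"az": 0}
  ]
}}

```text
t: 21.77
eef_pos: [0.4895, -0.3457, 0.2442]
ee_rot: [-2.961, 1.566, -2.86]
force: [-9.0, -7.5, 7.1]
width: 0.0155
```

Run:
```python
from h import *
go(.5368,-.3423,.085,.1)
```

```text
now grasp [ 0.4888 -0.3459  0.0852] head 0.1011 t 21.7667 w 0.0155 F [-9.  -7.5  7.1]
shift (tool units, current axes) [-1.000e-03 -5.500e-02  1.895e+00]  after turn axes [ 0.007 -0.053  1.895]  turn units [ 0.01  -0.043  0.008]
```

Small lateral load (7 N). I'll bias the arc slightly outward and continue past the click.

Emit:
{"name": "play_rows", "arguments": {
  "steps": [
    {"gripper": 0.05,"tx": 0,"ty": -0.08,"tz": 0.22,"ax": 0,"ay": 0,"az": 0},
    {"gripper": 0.05,"tx": 0,"ty": -0.06,"tz": 0.22,"ax": 0,"ay": 0,"az": 0},
    {"gripper": 0.05,"tx": 0,"ty": -0.03,"tz": 0.23,"ax": 0,"ay": 0,"az": 0},
    {"gripper": 0.05,"tx": 0,"ty": -0.03,"tz": 0.23,"ax": 0,"ay": 0,"az": 0},
    {"gripper": 0.05,"tx": 0,"ty": 0,"tz": 0.23,"ax": 0,"ay": 0,"az": 0},
    {"gripper": 0.05,"tx": 0,"ty": 0,"tz": 0.23,"ax": 0,"ay": 0,"az": 0},
    {"gripper": 0.05,"tx": 0,"ty": 0.02,"tz": 0.23,"ax": 0,"ay": 0,"az": 0},
    {"gripper": 0.05,"tx": 0,"ty": 0.02,"tz": 0.23,"ax": 0,"ay": 0,"az": 0},
    {"gripper": 0.05,"tx": 0,"ty": 0,"tz": 0,"ax": 0,"ay": 0,"az": 0},
    {"gripper": 0.05,"tx": 0,"ty": 0,"tz": 0,"ax": 0,"ay": 0,"az": 0},
    {"gripper": 0.05,"tx": 0,"ty": 0,"tz": 0,"ax": 0,"ay": 0,"az": 0}
  ]
}}

```text
t: 22.68
eef_pos: [0.5347, -0.3461, 0.2443]
ee_rot: [-2.65, 1.566, -2.55]
force: [-8.2, -13.3, 4.3]
width: 0.0155
```

```bash
python3 look.py w11 post_top pivot
python3 - <<'E'
from h import *
go(.5368,-.3423,.085,.1)
s=telemetry.get_state(); R=Ro.from_euler('xyz',s['ee_rot']).as_matrix(); g=(s['eef_pos']+R[:,0]*.159)[:2]
for piv in [(.507,-.2305),(.511,-.232),(.509,-.231)]: print(np.linalg.norm(g-piv),np.arctan2(*(g-piv)[::-1])+np.pi/2-.0425+.5)
im=optics.grab_frame("scene"); cv2.imwrite("pics/s11.png",cv2.resize(im[80:210,200:380,::-1],None,fx=4,fy=4))
im=optics.grab_frame("top"); cv2.imwrite("pics/t11.png",im[:,:,::-1])
E
```

```text
t 22.6833 eef [ 0.5347 -0.3461  0.2443] [-2.6502  1.5662 -2.5495] qd [-0.001  -0.0018 -0.0025 -0.0001  0.0019 -0.0005] F [ -8.2158 -13.2576   4.3322]
post_top 0.81 [293.4, 322.9] [ 0.5318 -0.3438  0.102 ]
pivot 0.87 [6.1, 301.9] [ 0.5106 -0.2312  0.046 ]
now grasp [ 0.534  -0.3465  0.0853] head 0.1005 t 22.8333 w 0.0154 F [ -7.8 -12.2   3.8]
shift (tool units, current axes) [0.013 0.141 0.103]  after turn axes [0.014 0.141 0.103]  turn units [ 0.005 -0.039  0.02 ]
0.11907103334778235 0.6862143935564395
0.11675734917742728 0.6557555296778599
0.11814484719164539 0.6706857577887926
```

View pics/w11.png

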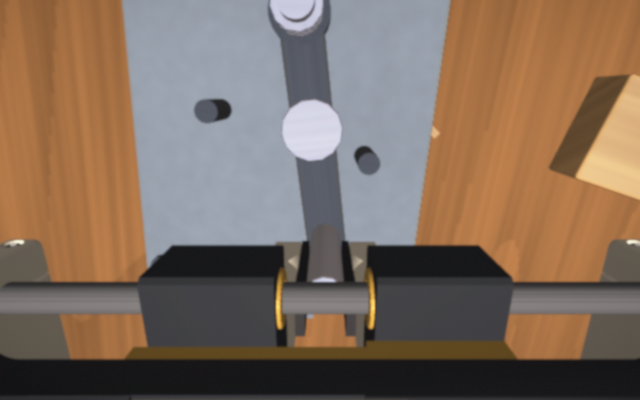

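View pics/s11.png

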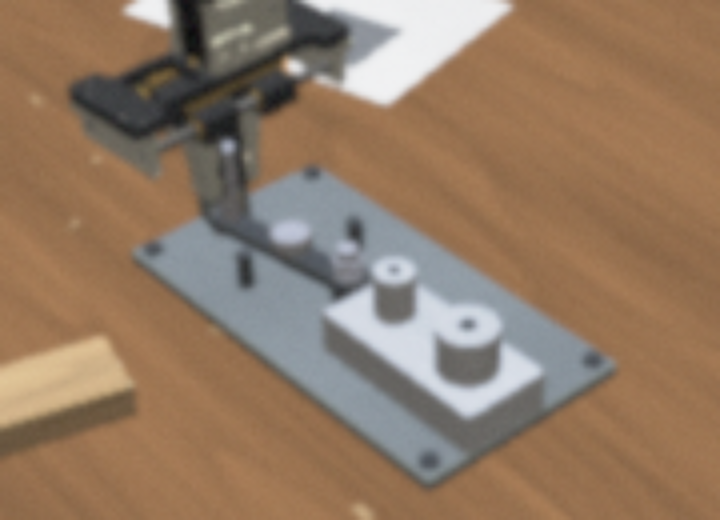

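View pics/t11.png

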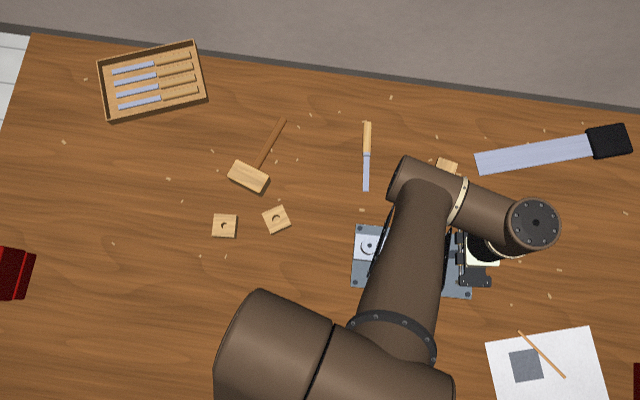

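The arm now lies well past straight (angle about 0.67) and both rollers are still seated. There is some sideways load, so I'll relieve it slightly and push a touch further.

Emit:
{"name": "play_rows", "arguments": {
  "steps": [
    {"gripper": 0.05,"tx": 0,"ty": -0.06,"tz": 0.1,"ax": 0,"ay": 0,"az": 0},
    {"gripper": 0.05,"tx": 0,"ty": 0,"tz": 0,"ax": 0,"ay": 0,"az": 0},
    {"gripper": 0.05,"tx": 0,"ty": 0,"tz": 0,"ax": 0,"ay": 0,"az": 0},
    {"gripper": 0.05,"tx": 0,"ty": 0,"tz": 0,"ax": 0,"ay": 0,"az": 0}
  ]
}}

```text
t: 23.27
eef_pos: [0.5369, -0.3462, 0.2442]
ee_rot: [-3.084, 1.566, -2.983]
force: [-9.2, -4.7, 7.1]
width: 0.0154
```

Run:
```python
from h import *
go(.5368,-.3423,.085,.1)
s=telemetry.get_state(); print(s['moment'])
# angle from wrist picture: pivot vs wheel centre vs post
sp=__import__('pickle').load(open("pics/w11.pkl","rb"))
w=px2w("wrist",(130,312),.054,sp); p=px2w("wrist",(8,299),.060,sp); print(w,p,np.linalg.norm((w-p)[:2]),np.arctan2(*(w-p)[:2][::-1])+np.pi/2-.0425+.5)
```

```text
now grasp [ 0.5361 -0.3464  0.0853] head 0.1003 t 23.2667 w 0.0154 F [-9.2 -4.7  7.1]
shift (tool units, current axes) [0.01  0.157 0.012]  after turn axes [0.01  0.157 0.012]  turn units [ 0.003 -0.047  0.003]
[-2.01928991  3.23561763  0.27120464]
[ 0.52033833 -0.28536797  0.054     ] [ 0.51060128 -0.23498679  0.06      ] 0.051313485101215 0.6484138754222761
```

Emit:
{"name": "play_rows", "arguments": {
  "steps": [
    {"gripper": 0.05,"tx": 0,"ty": 0.01,"tz": 0.08,"ax": 0,"ay": 0,"az": 0},
    {"gripper": 0.05,"tx": 0,"ty": 0,"tz": 0,"ax": 0,"ay": 0,"az": 0},
    {"gripper": 0.05,"tx": 0,"ty": 0,"tz": 0,"ax": 0,"ay": 0,"az": 0},
    {"gripper": 0.05,"tx": 0,"ty": 0,"tz": 0,"ax": 0,"ay": 0,"az": 0},
    {"gripper": 0.05,"tx": 0,"ty": 0,"tz": 0,"ax": 0,"ay": 0,"az": 0},
    {"gripper": 0.05,"tx": 0,"ty": 0,"tz": 0,"ax": 0,"ay": 0,"az": 0}
  ]
}}

```text
t: 23.77
eef_pos: [0.5388, -0.3458, 0.2443]
ee_rot: [-3.07, 1.566, -2.97]
force: [-9.8, -5.2, 6.9]
width: 0.0151
```

```bash
python3 look.py w12 post_top pivot
python3 - <<'E'
from h import *
go(.5368,-.3423,.085,.1)
from station import job_done
s=telemetry.get_state()
if s['width']>.013 and s['eef_pos'][0]>.535: print(job_done())
E
```

```text
t 23.7667 eef [ 0.5388 -0.3458  0.2443] [-3.07    1.5657 -2.9695] qd [-0.0005 -0.0008 -0.0016 -0.0004 -0.0018  0.0004] F [-9.8278 -5.1588  6.8791]
post_top 0.95 [289.5, 322.3] [ 0.5354 -0.3416  0.102 ]
pivot 0.76 [8.7, 291.7] [ 0.5099 -0.2321  0.046 ]
now grasp [ 0.5379 -0.346   0.0852] head 0.1004 t 23.9167 w 0.0151 F [-10.2  -6.3   7.2]
shift (tool units, current axes) [ 0.009  0.149 -0.063]  after turn axes [ 0.009  0.149 -0.063]  turn units [ 0.004 -0.049  0.003]
the job is handed in; nothing more can be done
None
```

View pics/w12.png

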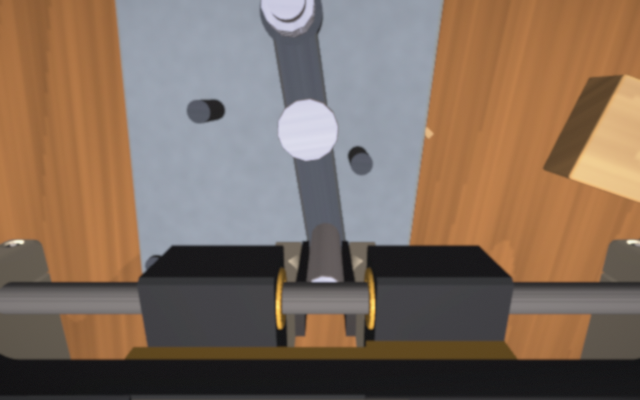

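I fitted both rollers, pushed the tensioner arm back past its click, and handed the job in at about 24 s with the gripper still holding the post. It reports no verdict.

- **Rollers:** The large one is in the wide bore and the small one in the narrow bore, both let go. After release, the roller tops were 3 to 6 px off in the wrist view from where fully seated ones should appear.
- **Tensioner:** The last wrist picture shows the post between the pads (finger opening 15 mm) and the arm past straight. I estimate the arm at about 0.69 rad; the click ends at 0.57 and the stop is at 0.80. The separate angle estimates differed by a few hundredths of a radian, all above 0.64.
- **Forces:** The tool felt about 10 N from the spring direction, with 5 to 7 N of leftover sideways and vertical load. A sideways load of about 13 N built up during the push because my pivot estimate was 1 to 3 mm off, and I mostly relieved it.
- **Mallet, chisel and offcut:** No move went near them. In the last top picture the mallet and chisel are where they started, but the arm mostly hides the offcut there. The final wrist pictures show part of it, but I did not compare its position with the start.

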